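# Swap the battery packs in the bench charger and lock its enable plug

### The job

First lift every spent orange pack out of the charging cradle and lay it flat on the floor of the red return tray; then drop all the blue charged packs on the bench one by one into free bays of the cradle, each fully down. Last, fit the yellow enable plug into its bayonet socket: lugs through the notches, push it down against the spring, turn it about a quarter clockwise and let it click home. Leave the other things on the bench where they are.

Things in the scene. Friction and masses are not known exactly. Their poses are not given: they have to be found in the camera images.
- blue0_c (a point): blue charged battery pack, a square bar 80 x 34 x 34 mm with a white band near one end, 0.15 kg; the point is its centre, x along its length; any side face may be down and either end may be foremost. May be absent
- blue1_c (a point): blue charged battery pack, a square bar 80 x 34 x 34 mm with a white band near one end, 0.15 kg; the point is its centre, x along its length; any side face may be down and either end may be foremost. May be absent
- blue2_c (a point): blue charged battery pack, a square bar 80 x 34 x 34 mm with a white band near one end, 0.15 kg; the point is its centre, x along its length; any side face may be down and either end may be foremost. May be absent
- blue3_c (a point): blue charged battery pack, a square bar 80 x 34 x 34 mm with a white band near one end, 0.15 kg; the point is its centre, x along its length; any side face may be down and either end may be foremost. May be absent
- orange0_c (a point): orange spent battery pack, a square bar 80 x 34 x 34 mm, 0.15 kg; the point is its centre, x along its length. Starts in a bay of the cradle. May be absent
- orange1_c (a point): orange spent battery pack, a square bar 80 x 34 x 34 mm, 0.15 kg; the point is its centre, x along its length. Starts in a bay of the cradle. May be absent
- orange2_c (a point): orange spent battery pack, a square bar 80 x 34 x 34 mm, 0.15 kg; the point is its centre, x along its length. Starts in a bay of the cradle. May be absent
- orange3_c (a point): orange spent battery pack, a square bar 80 x 34 x 34 mm, 0.15 kg; the point is its centre, x along its length. Starts in a bay of the cradle. May be absent
- bay0 (a point): bay 0 of the fixed charging cradle: where a seated pack's centre lies, 25 mm above the bench (bay floor at 8 mm), x along the bay, z up. Inside 86 x 39 mm; walls rise to 30 mm above the bench but stand only at the bay's ends: the middle 58 mm is open at both sides for the fingers. Four bays side by side, 66 mm apart along y
- bay1 (a point): bay 1 of the fixed charging cradle: where a seated pack's centre lies, 25 mm above the bench (bay floor at 8 mm), x along the bay, z up. Inside 86 x 39 mm; walls rise to 30 mm above the bench but stand only at the bay's ends: the middle 58 mm is open at both sides for the fingers. Four bays side by side, 66 mm apart along y
- bay2 (a point): bay 2 of the fixed charging cradle: where a seated pack's centre lies, 25 mm above the bench (bay floor at 8 mm), x along the bay, z up. Inside 86 x 39 mm; walls rise to 30 mm above the bench but stand only at the bay's ends: the middle 58 mm is open at both sides for the fingers. Four bays side by side, 66 mm apart along y
- bay3 (a point): bay 3 of the fixed charging cradle: where a seated pack's centre lies, 25 mm above the bench (bay floor at 8 mm), x along the bay, z up. Inside 86 x 39 mm; walls rise to 30 mm above the bench but stand only at the bay's ends: the middle 58 mm is open at both sides for the fingers. Four bays side by side, 66 mm apart along y
- tray_in (a point): fixed red return tray, 190 x 124 mm outside (x, y), 26 mm high, walls and floor 5 mm; the point is the centre of its inner floor, 5 mm above the bench, z up
- plug_grip (a point): yellow enable plug, 61 mm high, 0.16 kg, standing on its spigot; the point is the centre of its grip bar, 46 mm above its underside; bar 56 long (x) x 18 (y) x 30 mm high; z up. Below: flange 56 mm wide (26 to 31 mm above the underside), spigot 36 mm wide (0 to 26 mm), two lugs along +x and -x, 8 mm wide, 50 mm over both, 3 to 9 mm above the underside
- socket_top (a point): fixed bayonet socket, black drum 92 mm wide on a grey foot 100 x 100 mm; the point is on its axis at its top face, 40 mm above the bench, z up. Bore 39 mm wide. Locked, the plug's grip-bar centre is 31 mm above this point and the plug stands turned clockwise (seen from above) by 80 degrees from the notches, play 6 degrees either way
- socket_notch (a point): one of the socket's two lug notches, 12 mm wide, opposite each other along socket +x (this one) and -x, white marks; the point is at the top face, 27 mm from the axis. The plug goes in with its x along socket x, either way round, and first rests on the plunger with its grip-bar centre 36 mm above the top face
- plunger (a joint): sprung plunger in the socket, m, 0 up, positive down, about 4 N at 0 and 9 N at 0.013. Press the plug down until this reads 0.012 to 0.014 (grip-bar centre 22 to 24 mm above the top face; the flange bottoms at 20 mm), turn it about 80 degrees clockwise to the hard stop, let go: it springs up 7 mm and the lugs click into pockets under the lip (reads 0.005)
- mug: white mug, 76 mm wide, 85 mm high, origin at the centre of its underside; a bystander
- meter: yellow hand-held multimeter lying flat, 150 x 80 x 35 mm, origin at the centre of its underside; a bystander
- reel: metal reel of solder standing upright, 54 mm wide, 36 mm high, origin at the centre of its underside; a bystander
- driver_grip (a point): screwdriver with red handle, 190 mm long, lying; the point is on its handle; a bystander
- marker_box: small cardboard box 60 x 50 x 35 mm, origin at the centre of its underside; a bystander
- parts_bin: grey parts bin 70 x 150 x 50 mm, origin at the centre of its underside; a bystander
Mind the look-alikes: they are no part of the job. Of the things shaped like the part that bears plug_grip, the yellow one is meant. Leave any turquoise look-alike of the part that bears orange1_c alone.

How it is judged (in metres and radians):
On the way, in this order (a step that is already met when the one before it is completed fails the run):
1. every spent orange pack lies flat in the red tray (x of orange0_c in the frame of tray_in between -0.09 and 0.09 m and y of orange0_c in the frame of tray_in between -0.055 and 0.055 m and z of each of orange0_c, orange1_c, orange2_c, orange3_c in the frame of tray_in below 0.03 m and x of orange1_c in the frame of tray_in between -0.09 and 0.09 m and y of orange1_c in the frame of tray_in between -0.055 and 0.055 m and x of orange2_c in the frame of tray_in between -0.09 and 0.09 m and y of orange2_c in the frame of tray_in between -0.055 and 0.055 m and x of orange3_c in the frame of tray_in between -0.09 and 0.09 m and y of orange3_c in the frame of tray_in between -0.055 and 0.055 m), for 0.2 s.
2. every blue pack sits fully down in a bay of the cradle, before the plug is locked (((distance between blue0_c and bay0 below 0.008 m and angle between the x axis of blue0_c and the x axis of bay0, either way round below 0.12 rad) or (distance between blue0_c and bay1 below 0.008 m and angle between the x axis of blue0_c and the x axis of bay1, either way round below 0.12 rad) or (distance between blue0_c and bay2 below 0.008 m and angle between the x axis of blue0_c and the x axis of bay2, either way round below 0.12 rad) or (distance between blue0_c and bay3 below 0.008 m and angle between the x axis of blue0_c and the x axis of bay3, either way round below 0.12 rad)) and ((distance between blue1_c and bay0 below 0.008 m and angle between the x axis of blue1_c and the x axis of bay0, either way round below 0.12 rad) or (distance between blue1_c and bay1 below 0.008 m and angle between the x axis of blue1_c and the x axis of bay1, either way round below 0.12 rad) or (distance between blue1_c and bay2 below 0.008 m and angle between the x axis of blue1_c and the x axis of bay2, either way round below 0.12 rad) or (distance between blue1_c and bay3 below 0.008 m and angle between the x axis of blue1_c and the x axis of bay3, either way round below 0.12 rad)) and ((distance between blue2_c and bay0 below 0.008 m and angle between the x axis of blue2_c and the x axis of bay0, either way round below 0.12 rad) or (distance between blue2_c and bay1 below 0.008 m and angle between the x axis of blue2_c and the x axis of bay1, either way round below 0.12 rad) or (distance between blue2_c and bay2 below 0.008 m and angle between the x axis of blue2_c and the x axis of bay2, either way round below 0.12 rad) or (distance between blue2_c and bay3 below 0.008 m and angle between the x axis of blue2_c and the x axis of bay3, either way round below 0.12 rad)) and ((distance between blue3_c and bay0 below 0.008 m and angle between the x axis of blue3_c and the x axis of bay0, either way round below 0.12 rad) or (distance between blue3_c and bay1 below 0.008 m and angle between the x axis of blue3_c and the x axis of bay1, either way round below 0.12 rad) or (distance between blue3_c and bay2 below 0.008 m and angle between the x axis of blue3_c and the x axis of bay2, either way round below 0.12 rad) or (distance between blue3_c and bay3 below 0.008 m and angle between the x axis of blue3_c and the x axis of bay3, either way round below 0.12 rad)) and not (horizontal distance between plug_grip and socket_top below 0.006 m and angle between plug_grip's own z axis and vertical below 0.1 rad and z of plug_grip in the frame of socket_top between 0.026 and 0.034 m and angle between the x axis of plug_grip and the x axis of socket_top, either way round above 1.15 rad)), for 0.2 s.
3. the enable plug is locked in the socket (horizontal distance between plug_grip and socket_top below 0.006 m and angle between plug_grip's own z axis and vertical below 0.1 rad and z of plug_grip in the frame of socket_top between 0.026 and 0.034 m and angle between the x axis of plug_grip and the x axis of socket_top, either way round above 1.15 rad), for 0.2 s.
At the end, for the whole second after the job is handed in: orange packs on the tray floor (centre under 30 mm above it); blue packs in bays (centre within 8 mm, 0.12 rad); plug locked: within 6 mm of the socket axis, upright within 0.1 rad, grip centre 26 to 34 mm above the socket top, turned over 1.15 rad from the notches; all at rest (all of step 1 and all of step 3 and ((distance between blue0_c and bay0 below 0.008 m and angle between the x axis of blue0_c and the x axis of bay0, either way round below 0.12 rad) or (distance between blue0_c and bay1 below 0.008 m and angle between the x axis of blue0_c and the x axis of bay1, either way round below 0.12 rad) or (distance between blue0_c and bay2 below 0.008 m and angle between the x axis of blue0_c and the x axis of bay2, either way round below 0.12 rad) or (distance between blue0_c and bay3 below 0.008 m and angle between the x axis of blue0_c and the x axis of bay3, either way round below 0.12 rad)) and ((distance between blue1_c and bay0 below 0.008 m and angle between the x axis of blue1_c and the x axis of bay0, either way round below 0.12 rad) or (distance between blue1_c and bay1 below 0.008 m and angle between the x axis of blue1_c and the x axis of bay1, either way round below 0.12 rad) or (distance between blue1_c and bay2 below 0.008 m and angle between the x axis of blue1_c and the x axis of bay2, either way round below 0.12 rad) or (distance between blue1_c and bay3 below 0.008 m and angle between the x axis of blue1_c and the x axis of bay3, either way round below 0.12 rad)) and ((distance between blue2_c and bay0 below 0.008 m and angle between the x axis of blue2_c and the x axis of bay0, either way round below 0.12 rad) or (distance between blue2_c and bay1 below 0.008 m and angle between the x axis of blue2_c and the x axis of bay1, either way round below 0.12 rad) or (distance between blue2_c and bay2 below 0.008 m and angle between the x axis of blue2_c and the x axis of bay2, either way round below 0.12 rad) or (distance between blue2_c and bay3 below 0.008 m and angle between the x axis of blue2_c and the x axis of bay3, either way round below 0.12 rad)) and ((distance between blue3_c and bay0 below 0.008 m and angle between the x axis of blue3_c and the x axis of bay0, either way round below 0.12 rad) or (distance between blue3_c and bay1 below 0.008 m and angle between the x axis of blue3_c and the x axis of bay1, either way round below 0.12 rad) or (distance between blue3_c and bay2 below 0.008 m and angle between the x axis of blue3_c and the x axis of bay2, either way round below 0.12 rad) or (distance between blue3_c and bay3 below 0.008 m and angle between the x axis of blue3_c and the x axis of bay3, either way round below 0.12 rad)) and linear speed of each of blue0, blue1, blue2, blue3, orange0, orange1, orange2, orange3, plug below 0.02 m/s); the robot touches nothing.
It fails at once if a bystander is moved more than 40 mm (distance of any of mug, meter, reel, driver_grip, marker_box, parts_bin from where it was at the start of the episode above 0.04 m).
Of blue0, blue1, blue2, blue3 only 2 to 4 are there at a start; the rules pass over those that are not, and their reading is None.
Of orange0, orange1, orange2, orange3 only 1 to 2 are there at a start; the rules pass over those that are not, and their reading is None.
At some moment in a run one of blue0, blue1, blue2, blue3 may be knocked a few centimetres aside while the robot is not near it.
Once in a run the grip may slacken for a moment while it holds something.
It also fails if it takes over 210 s, if anything falls off the work surface, if the arm or the gripper's body presses on something with over 40 N, if the wrist force passes 120 N, or if a joint passes its speed limit or range.

### The arm

A 6-joint arm with a two-finger parallel gripper is mounted at the origin on the work surface. World frame = base frame: x ahead of the robot, y to its left, z up, the work surface at z = 0. Lengths are in m, angles in degrees, forces in N, time in s.
With the tool pointing down it reaches from about 0.3 to 0.75 m from the base axis. Payload 8.5 kg.
Tool frame: the origin (TCP) lies at the very end of the fingers, on their centre line; the grasp point (between the pads) lies env.pinch_z behind it (env.pinch_z is the distance from the TCP to the grasp point, in m); z points along the fingers, y is the line along which they close (so a half turn about z gives the same grasp; the last joint's range is limited). The gripper opens to 85 mm and grips with 20 to 120 N. Pads are 22 mm wide; open, the fingers measure 114 mm over their backs; the gripper's body (76 mm by 85 mm) begins 54 mm behind the grasp point. The pads swing forward as they close: fully open they stand 13 mm farther back than shut.
Start: joints at [-82.867, 21.807, 74.336, -0, 83.858, -12.336], TCP at [0.183, -0.519, 0.231] pointing down, gripper open.
Joint ranges: [-178.18, 178.18], [-50.72, 133.34], [12.68, 142.11], [-81.47, 261.47], [9.98, 163.14], [-165.26, 165.26]. Speed limits (degrees/s): [136.94, 136.94, 180, 180, 180, 180].

### API

Orientations are given as a 3x3 rotation matrix whose columns are the frame's x, y, z axes.
In Python, from rig import telemetry, get_image, env gives the robot as it stands. The module is installed in compiled form; this text tells all that it offers.
- The arm moves only by the tool apply_moves, never from a script. Its argument "series" is a list of rows, each a list of 7 numbers: the shift along the tool's x, y, z in mm, then the turn, a rotation vector about the tool's x, y, z in degrees, then the opening, from 0 (shut) to 1 (fully open). A call has 1 to 12 rows; each row shifts and turns the commanded pose from where the row before left it, along the tool's axes as they then stand; what a row does not reach is not made up. A row lasts 1/8 s, in which the tool goes at most 62.5 mm and 10.7 degrees, less where a joint would pass 70% of its speed; a pose out of reach is approached as far as the arm can. A call with a gripper value outside its range is refused whole. The fingers move at their own pace and stop on an object; "grip_force" is the grip in N (left out, the last holds). Time passes only in rows, so rows that do not move let the fingers close. It gives the time, the measured TCP pose, the force, the opening and the grip force at its end, in the units of the state.
- telemetry.observe(): the state, without advancing time (a new reading comes with each control period).
- get_image(name): name is "side" or "top" or "wrist"; returns a dict with "frame" (400x640x3 uint8, red, green, blue), "z_map" (400x640 float32, m along the optical axis (not along the pixel's ray), 0 where there is no reading), "vertical_fov" (degrees; the focal length in pixels is half the picture's height over the tangent of half this angle, whatever the lens; pixels are square), "cx", "cy" (the principal point, pixels), "eye" and "attitude" of the camera in the world; the wrist camera has in their place "mount" (4x4, takes a point from camera to tool coordinates, whose origin is the TCP and whose axes are the flange's). Camera axes: x right, y up, looking along -z (the intrinsics and any distortion apply to the point x, -y, -z); pixel columns grow to the right and rows downward; lengths in m; the calibration is good to about 2 mm. A picture is of the moment at which its call begins: read the wrist's pose just before it.
- env.close_job(): hands the job in; it is judged then, once.
The state is a dict: "time_s": time; "q": joint angles; "qvel": joint speeds; "joint_efforts": joint torques, N m; "position": TCP position; "tool_rot": TCP orientation; "ft_force": force on the tool from outside, world axes, zero at the start; "wrist_torque": the same for the moment, N m; "grip_width": finger opening in m; "gripper_force": force on a finger pad.
Only numpy, scipy, OpenCV 4.12 (cv2) and the standard library are available. Lean on these libraries where they do the work, as an engineer would, in place of code of your own. Each camera call takes 0.05 s, during which the arm holds its last target. There are 200 camera calls.

## Working session

There is one attempt and no reset: what is moved stays moved. The work goes in short steps, Python scripts to look and compute and a tool call to move; the robot and the scene stay as the last step left them, time stands still between calls to the robot, and variables do not carry over. Pictures are saved under pics/ and viewed, at most 14 in all, crops included, and the job is handed in when it is done.

Besides the shell and the picture viewer there is one more tool, called after "Emit:" as name(argument=value, ...) on one line, values as JSON. apply_moves: Moves the arm, as the interface text tells. Its arguments: {"type":"object","properties":{"series":{"type":"array"},"grip_force":{"type":"number"}},"required":["series"]}

```bash
mkdir -p pics
cat > h.py <<'E'
import numpy as np, cv2
from rig import telemetry, get_image, env
def cam(name):
    s=telemetry.observe(); im=get_image(name)
    if name=="wrist":
        T=np.eye(4); T[:3,:3]=np.array(s["tool_rot"]); T[:3,3]=s["position"]
        M=T@np.array(im["mount"])
    else:
        M=np.eye(4); M[:3,:3]=np.array(im["attitude"]); M[:3,3]=im["eye"]
    im["M"]=M; return im
def cloud(im):
    z=im["z_map"]; h,w=z.shape; f=h/2/np.tan(np.radians(im["vertical_fov"])/2)
    u,v=np.meshgrid(np.arange(w),np.arange(h))
    P=np.stack([(u-im["cx"])/f*z,-(v-im["cy"])/f*z,-z],-1)
    P=P@im["M"][:3,:3].T+im["M"][:3,3]; P[z<=0]=np.nan
    return P
def save(im,fn): cv2.imwrite(fn,im["frame"][:,:,::-1])
E
python3 - <<'E'
from h import *
print(env.pinch_z,[a for a in dir(env) if a[0]!='_'])
s=telemetry.observe(); print({k:np.round(v,3).tolist() for k,v in s.items()})
for n in("top","side","wrist"):
    im=cam(n); save(im,f"pics/{n}0.png"); np.savez(f"{n}0.npz",P=cloud(im),F=im["frame"])
    print(n,{k:im[k] for k in im if k not in("frame","z_map")})
E
```

```text
0.0187 ['MotionError', 'close_job', 'pinch_z']
{'time_s': 0.0, 'q': [-82.867, 21.841, 74.385, -0.001, 83.856, -12.336], 'qvel': [-0.004, 0.061, -0.007, -0.036, 0.017, 0.022], 'joint_efforts': [0.001, -44.847, -23.128, -0.0, 0.005, 0.0], 'position': [0.183, -0.518, 0.231], 'tool_rot': [[0.943, 0.333, -0.0], [0.333, -0.943, 0.001], [0.0, -0.001, -1.0]], 'ft_force': [0.476, -0.369, 0.395], 'wrist_torque': [0.003, 0.004, 0.066], 'gripper_force': 0.0, 'grip_width': 0.086}
top {'vertical_fov': 47.12036531953571, 'cx': 318.8409915008722, 'cy': 196.52143803643787, 'eye': array([0.4449904 , 0.0111676 , 1.10727083]), 'attitude': array([[ 0.02803563,  0.99278966, -0.1165448 ],
       [-0.99960617,  0.02770078, -0.00449224],
       [-0.00123147,  0.11662484,  0.99317528]]), 'M': array([[ 0.02803563,  0.99278966, -0.1165448 ,  0.4449904 ],
       [-0.99960617,  0.02770078, -0.00449224,  0.0111676 ],
       [-0.00123147,  0.11662484,  0.99317528,  1.10727083],
       [ 0.        ,  0.        ,  0.        ,  1.        ]])}
side {'vertical_fov': 43.04211407731859, 'cx': 313.92358644124255, 'cy': 189
[... 569 characters left out ...]
]])}
wrist {'vertical_fov': 66.20668047228604, 'cx': 321.03149695039036, 'cy': 208.21348308572354, 'mount': array([[ 2.38323023e-04,  9.49663633e-01,  3.13271332e-01,
         8.01697559e-02],
       [ 9.99999965e-01, -1.91473274e-04, -1.80315922e-04,
         5.08197826e-04],
       [-1.11256385e-04,  3.13271364e-01, -9.49663646e-01,
        -1.41931854e-01],
       [ 0.00000000e+00,  0.00000000e+00,  0.00000000e+00,
         1.00000000e+00]]), 'M': array([[ 0.33350683,  0.89524467,  0.29548294,  0.25903793],
       [-0.94274693,  0.31709698,  0.10333307, -0.49224388],
       [-0.00118837, -0.31302792,  0.94974318,  0.3727164 ],
       [ 0.        ,  0.        ,  0.        ,  1.        ]])}
```

View pics/top0.png

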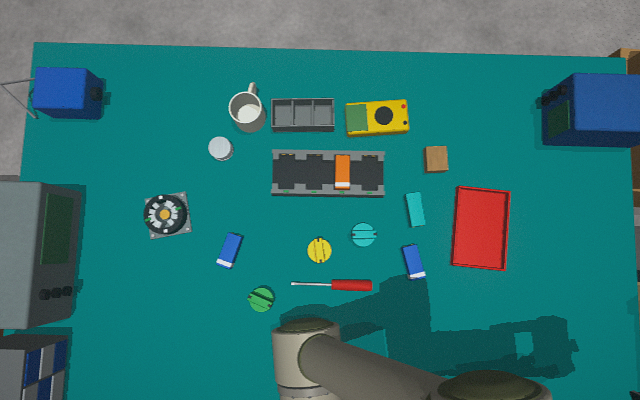

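View pics/side0.png

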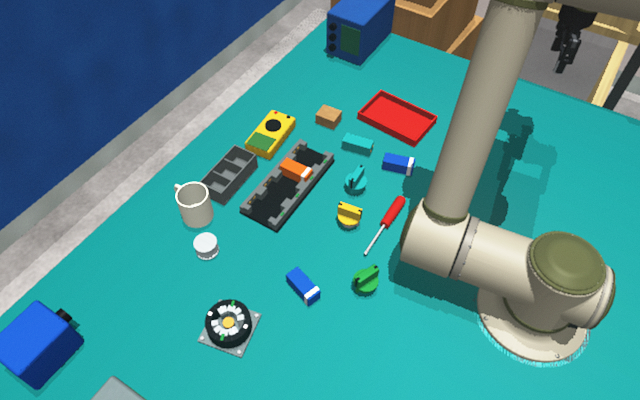

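```bash
cat > m.py <<'E'
from h import *
R={"blue":((100,130,60),(128,255,255)),"orange":((5,150,100),(16,255,255)),"yellow":((20,150,100),(32,255,255)),"red":((175,150,80),(4,255,255))}
def blobs(P,F,c,zlo,zhi,amin=40):
    H=cv2.cvtColor(F,cv2.COLOR_RGB2HSV); lo,hi=R[c]
    m=cv2.inRange(H,lo,hi) if lo[0]<hi[0] else cv2.inRange(H,lo,(179,255,255))|cv2.inRange(H,(0,)+lo[1:],hi)
    n,L,S,C=cv2.connectedComponentsWithStats(m)
    for i in range(1,n):
        if S[i,4]<amin: continue
        p=P[L==i]; p=p[np.isfinite(p[:,2])]; p=p[(p[:,2]>zlo)&(p[:,2]<zhi)]
        if len(p)<amin: continue
        zt=np.percentile(p[:,2],90); q=p[p[:,2]>zt-.006]
        r=cv2.minAreaRect((q[:,:2]*1000).astype(np.float32))
        print(c,"pix",C[i].round(),"n",len(q),"ztop %.4f"%zt,"mean",q.mean(0).round(4),"rect",np.round(r[0],1),np.round(r[1],1),round(r[2],1))
E
python3 - <<'E'
from m import *
for n in("top","side"):
    d=np.load(n+"0.npz"); print(n)
    for c in R: blobs(d["P"],d["F"],c,.005,.12)
    P,F=d["P"],d["F"]
    b=(P[...,2]>-.02)&(P[...,2]<.01)&(abs(P[...,0]-.4)<.3)&(abs(P[...,1])<.4); print("bench z",np.median(P[b][:,2]))
    H=cv2.cvtColor(F,cv2.COLOR_RGB2HSV)
    # cradle rim: grey, z 22-36
    g=(H[...,1]<60)&(P[...,2]>.022)&(P[...,2]<.038)&(P[...,0]>.45)&(P[...,0]<.66)&(abs(P[...,1])<.22)
    q=P[g]; 
    if len(q)>20: print("cradle",cv2.minAreaRect((q[:,:2]*1000).astype(np.float32)),np.median(q[:,2]))
    g=(H[...,2]<90)&(P[...,2]>.03)&(P[...,2]<.05)&(P[...,1]>.25)&(P[...,1]<.5)&(P[...,0]<.55)
    q=P[g]
    if len(q)>20: print("drum",cv2.minEnclosingCircle((q[:,:2]*1000).astype(np.float32)),np.median(q[:,2]),q.mean(0))
d=np.load("top0.npz")
a=cv2.resize(d["F"][185:245,130:200,::-1],None,fx=5,fy=5,interpolation=cv2.INTER_CUBIC)
b=cv2.resize(d["F"][145:205,265:390,::-1],None,fx=3.5,fy=3.5,interpolation=cv2.INTER_CUBIC)
b=cv2.copyMakeBorder(b,0,300-b.shape[0],0,0,cv2.BORDER_CONSTANT)
cv2.imwrite("pics/c1.png",np.hstack([a,b]))
E
```

```text
top
blue pix [66. 93.] n 2075 ztop 0.0920 mean [0.7996 0.6206 0.09  ] rect [799.9 620.9] [119.9  99.3] 89.7
blue pix [599. 111.] n 221 ztop 0.1078 mean [ 0.7373 -0.5877  0.111 ] rect [ 740.2 -581.4] [210.2  99. ] 52.9
blue pix [230. 247.] n 373 ztop 0.0361 mean [0.4467 0.2208 0.0337] rect [446.4 220.8] [33.2 64.7] 71.2
blue pix [412. 259.] n 406 ztop 0.0355 mean [ 0.4313 -0.2049  0.0333] rect [ 431.4 -205.3] [64.2 34.2] 16.1
blue pix [ 60. 355.] n 74 ztop 0.0505 mean [0.1915 0.5944 0.0496] rect [191.2 594.6] [63.8  5.1] 2.9
blue pix [ 32. 367.] n 67 ztop 0.1190 mean [0.192  0.5941 0.1166] rect [192.3 593.9] [62.6  4.8] 0.7
blue pix [ 44. 389.] n 54 ztop 0.0998 mean [0.136  0.5943 0.0991] rect [135.3 594.1] [38.2  5. ] 0.1
orange pix [342. 168.] n 369 ztop 0.0443 mean [ 0.6392 -0.0362  0.0417] rect [639.4 -36.7] [63.4 33.3] 1.4
yellow pix [384. 117.] n 1012 ztop 0.0371 mean [ 0.7693 -0.1367  0.0347] rect [ 768.7 -118.7] [ 78.4 146.4] 5.8
yellow pix [164. 214.] n 74 ztop 0.0319 mean [0.52   0.3788 0.0299] rect [519.7 378.7] [19.2 21.9] 2.6
yellow pix [319. 250.] n 176 ztop 0.0617 mean 
[... 1306 characters left out ...]
x [273. 133.] n 584 ztop 0.0383 mean [ 0.7659 -0.1309  0.0361] rect [ 767.9 -117.9] [ 78.1 151. ] 5.5
yellow pix [348. 214.] n 166 ztop 0.0630 mean [0.444  0.0131 0.0615] rect [444.5  12.2] [55.1 20.5] 7.7
red pix [397. 117.] n 493 ztop 0.0260 mean [ 0.5049 -0.3653  0.0252] rect [ 508.5 -369.1] [132.3 190.8] 85.5
red pix [393. 211.] n 238 ztop 0.0275 mean [ 0.3654 -0.065   0.0253] rect [365.3 -66.6] [19.9 97. ] 0.9
bench z 0.0011109784459648608
cradle ((617.8902587890625, -3.6056976318359375), (83.85702514648438, 270.8085632324219), 0.17308780550956726) 0.030432671784370147
drum ((518.3126831054688, 377.4184875488281), 47.14418029785156) 0.04065295123423657 [0.50529099 0.38464004 0.03998071]
```

View pics/c1.png

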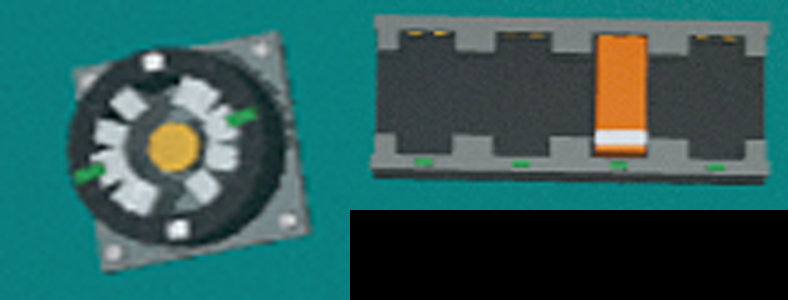

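Emit:
apply_moves(series=[[0, 0, 0, 0, 0, 10, 1], [0, 0, 0, 0, 0, 9.5, 1], [40, -45, 0, 0, 0, 0, 1], [40, -45, 0, 0, 0, 0, 1], [40, -45, 0, 0, 0, 0, 1], [40, -45, 0, 0, 0, 0, 1], [40, -45, 0, 0, 0, 0, 1], [40, -45, 0, 0, 0, 0, 1], [40, -45, 0, 0, 0, 0, 1], [40, -45, 0, 0, 0, 0, 1], [40, -45, 0, 0, 0, 0, 1], [40, -45, 0, 0, 0, 0, 1]], grip_force=60)

```text
time_s: 1.65
position: [0.5846, -0.067, 0.2311]
tool_rot: [[1.0, -0.0, -0.0], [-0.0, -1.0, -0.0], [-0.0, 0.0, -1.0]]
ft_force: [-0.1, -1.2, -0.6]
grip_width: 0.0853
gripper_force: 0.0
```

Run:
```python
from m import *
s=telemetry.observe(); print(s["position"],s["tool_rot"],s["time_s"])
im=cam("wrist"); save(im,"pics/w1.png"); P=cloud(im); np.savez("w1.npz",P=P,F=im["frame"])
for c in("orange","blue","yellow"): blobs(P,im["frame"],c,.005,.12)
```

```text
[ 0.58459397 -0.06701213  0.23113869] [[ 9.99999836e-01 -4.83990092e-04 -3.07506620e-04]
 [-4.83999596e-04 -9.99999882e-01 -3.08328885e-05]
 [-3.07491661e-04  3.09817165e-05 -9.99999952e-01]] 1.65
orange pix [294. 132.] n 1900 ztop 0.0423 mean [ 0.639  -0.0399  0.0414] rect [638.  -39.8] [62.  33.4] 0.6
blue pix [103. 282.] n 1258 ztop 0.0341 mean [0.4478 0.2149 0.033 ] rect [445.3 217.1] [35.2 65.8] 71.3
yellow pix [393.  24.] n 3220 ztop 0.0354 mean [ 0.7426 -0.1387  0.034 ] rect [ 745.8 -121.3] [ 36.5 144.3] 5.6
yellow pix [261. 291.] n 580 ztop 0.0608 mean [0.4476 0.0087 0.06  ] rect [446.1   9.3] [52.7 18.2] 8.4
```

View pics/w1.png

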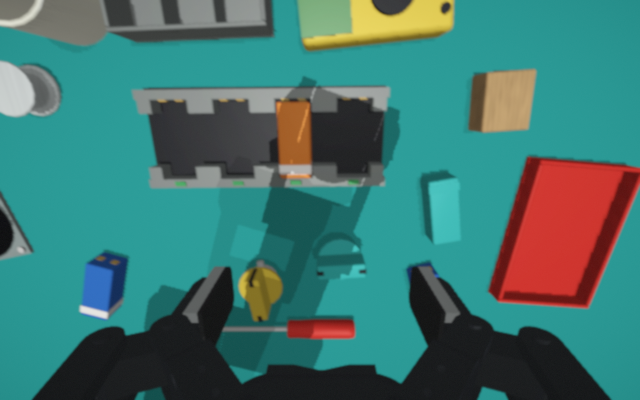

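Emit:
apply_moves(series=[[22, -15, 0, 0, 0, 0, 1], [22, -14.5, 0, 0, 0, 0, 1], [0, 0, 50, 0, 0, 0, 1], [0, 0, 50, 0, 0, 0, 1], [0, 0, 50, 0, 0, 0, 1], [0, 0, 40, 0, 0, 0, 1], [0, 0, 15, 0, 0, 0, 1], [0, 0, 13, 0, 0, 0, 1], [0, 0, 0, 0, 0, 0, 0], [0, 0, 0, 0, 0, 0, 0], [0, 0, 0, 0, 0, 0, 0], [0, 0, 0, 0, 0, 0, 0]], grip_force=60)

```text
time_s: 3.2
position: [0.6282, -0.0394, 0.0146]
tool_rot: [[1.0, -0.0, 0.002], [-0.0, -1.0, -0.0], [0.002, 0.0, -1.0]]
ft_force: [-0.8, 0.9, 5.4]
grip_width: 0.0332
gripper_force: 61.8
```

Run:
```python
from m import *
s=telemetry.observe(); print(s["position"],s["grip_width"],s["gripper_force"],s["ft_force"],s["time_s"])
for n in("top0","side0","w1"):
    d=np.load(n+".npz"); P,F=d["P"],d["F"]; H=cv2.cvtColor(F,cv2.COLOR_RGB2HSV)
    g=(H[...,1]<70)&(H[...,2]>85)&(P[...,2]>.025)&(P[...,2]<.035)&(P[...,0]>.55)&(P[...,0]<.70)&(P[...,1]>-.18)&(P[...,1]<.17)
    q=P[g]; print(n,len(q),"x",np.percentile(q[:,0],[.5,2,98,99.5]).round(4),"y",np.percentile(q[:,1],[.5,2,98,99.5]).round(4))
    for sgn in(0,1):
        pts=[]
        for y in np.arange(-.12,.121,.01):
            t=q[abs(q[:,1]-y)<.006,0]
            if len(t)>8: pts.append((y,np.percentile(t,98 if sgn else 2)))
        if len(pts)>5:
            pts=np.array(pts); c=np.polyfit(pts[:,0],pts[:,1],1); r=np.median(abs(np.polyval(c,pts[:,0])-pts[:,1])); print("  edge",sgn,"x@0 %.4f slope %.4f res %.4f"%(c[1],c[0],r))
```

```text
[ 0.6282118  -0.03937247  0.01461629] 0.03323966450587818 61.76712512969971 [-0.8162215   0.86787635  5.3767013 ] 3.2
top0 1389 x [0.578  0.579  0.6842 0.6851] y [-0.1354 -0.1328  0.1265  0.129 ]
  edge 0 x@0 0.5795 slope -0.0098 res 0.0005
  edge 1 x@0 0.6834 slope -0.0124 res 0.0005
side0 970 x [0.577  0.578  0.6841 0.6853] y [-0.1376 -0.1345  0.1259  0.1285]
  edge 0 x@0 0.5786 slope -0.0089 res 0.0004
  edge 1 x@0 0.6832 slope -0.0139 res 0.0006
w1 6513 x [0.5773 0.5785 0.6827 0.6829] y [-0.1377 -0.1348  0.1238  0.1268]
  edge 0 x@0 0.5786 slope -0.0087 res 0.0004
  edge 1 x@0 0.6821 slope -0.0115 res 0.0003
```

Emit:
apply_moves(series=[[0, 0, -20, 0, 0, 0, 0], [0, 0, -45, 0, 0, 0, 0], [0, 0, -40, 0, 0, 0, 0], [-17, 47, 0, 0, 0, 0, 0], [-17, 47, 0, 0, 0, 0, 0], [-17, 47, 0, 0, 0, 0, 0], [-17, 47, 0, 0, 0, 0, 0], [-17, 47, 0, 0, 0, 0, 0], [-17, 47, 0, 0, 0, 0, 0], [-17, 47, 0, 0, 0, 0, 0], [0, 0, 0, 0, 0, 4, 0], [0, 0, 0, 0, 0, 0, 0]])

```text
time_s: 4.7
position: [0.508, -0.3684, 0.1181]
tool_rot: [[0.998, -0.07, -0.0], [-0.07, -0.998, 0.001], [-0.0, -0.001, -1.0]]
ft_force: [-0.8, -0.1, -1.7]
grip_width: 0.0333
gripper_force: 60.7
```

Run:
```python
from m import *
s=telemetry.observe(); print(s["position"],s["grip_width"],s["gripper_force"],s["ft_force"],s["time_s"])
im=cam("top"); P=cloud(im);np.savez("top1.npz",P=P,F=im["frame"])
for c in("orange","red"): blobs(P,im["frame"],c,.005,.18)
im=cam("side"); P=cloud(im);np.savez("side1.npz",P=P,F=im["frame"])
for c in("orange","red","blue"): blobs(P,im["frame"],c,.005,.18)
```

```text
[ 0.5080061  -0.36836883  0.11813766] 0.03329453526473004 60.747424364089966 [-0.78197806 -0.07445136 -1.6590508 ] 4.7
orange pix [498. 209.] n 85 ztop 0.1465 mean [ 0.5429 -0.3612  0.1445] rect [ 540.3 -364. ] [21.2 28.6] 3.9
red pix [472. 221.] n 295 ztop 0.0257 mean [ 0.5377 -0.3422  0.0253] rect [ 509.6 -368. ] [123.8 189.3] 85.0
orange pix [389.  84.] n 20 ztop 0.1460 mean [ 0.5428 -0.3524  0.1459] rect [ 531.9 -343. ] [17.6 55.6] 32.6
red pix [384. 114.] n 285 ztop 0.0258 mean [ 0.5537 -0.3544  0.025 ] rect [ 528.7 -370.3] [130.5 150.3] 85.3
red pix [393. 211.] n 247 ztop 0.0275 mean [ 0.3653 -0.0663  0.0251] rect [365.5 -65.2] [93.2 21.9] 89.9
blue pix [94. 76.] n 201 ztop 0.0859 mean [ 1.7967 -0.0879  0.0934] rect [1798.3  -96.4] [18.3 99.8] 1.3
blue pix [357.  27.] n 956 ztop 0.1527 mean [ 0.7734 -0.5856  0.1513] rect [ 779.3 -600.6] [129.5 155.8] 0.4
blue pix [394. 163.] n 219 ztop 0.0368 mean [ 0.4342 -0.2038  0.0349] rect [ 434.6 -204.7] [55.5 38.5] 21.7
blue pix [299. 282.] n 409 ztop 0.0370 mean [0.4465 0.2207 0.035 ] rect [446.8 219.9] [35.7 64.3] 72.4
blue pix [313. 298.] n 43 ztop 0.0362 mean [0.4029 0.2352 0.0349] rect [402.7 234.8] [31.3  5.4] 70.6
blue pix [ 37. 344.] n 2854 ztop 0.0926 mean [0.7955 0.6185 0.0909] rect [799.8 620. ] [118.3 101.6] 89.8
```

Emit:
apply_moves(series=[[0, 0, 45, 0, 0, 0, 0], [0, 0, 40, 0, 0, 0, 0], [0, 0, 12, 0, 0, 0, 0], [0, 0, 8, 0, 0, 0, 0], [0, 0, 0, 0, 0, 0, 0], [0, 0, 0, 0, 0, 0, 0.62], [0, 0, 0, 0, 0, 0, 0.62], [0, 0, 0, 0, 0, 0, 0.62], [0, 0, -20, 0, 0, 0, 0.62], [0, 0, -45, 0, 0, 0, 0.62], [0, 0, -50, 0, 0, 0, 0.62], [0, 0, -50, 0, 0, 0, 0.8]])

```text
time_s: 6.3
position: [0.5082, -0.3681, 0.1802]
tool_rot: [[0.998, -0.07, 0.0], [-0.07, -0.998, -0.0], [0.0, 0.0, -1.0]]
ft_force: [-0.9, -1.1, -0.4]
grip_width: 0.068
gripper_force: 0.0
```

Run:
```python
from m import *
s=telemetry.observe(); print(s["position"],s["grip_width"],s["gripper_force"],s["ft_force"],s["time_s"])
im=cam("wrist"); P=cloud(im);np.savez("w2.npz",P=P,F=im["frame"]); save(im,"pics/w2.png")
for c in("orange","blue","red"): blobs(P,im["frame"],c,.005,.12)
im=cam("top"); P=cloud(im)
for c in("orange","blue"): blobs(P,im["frame"],c,.005,.12)
```

```text
[ 0.50821251 -0.36808921  0.18016254] 0.06795445984710057 0.0 [-0.92823569 -1.12931278 -0.44181527] 6.3
orange pix [321. 182.] n 2325 ztop 0.0392 mean [ 0.5196 -0.3702  0.0383] rect [ 518.3 -369.9] [33.5 64. ] 87.1
orange pix [322. 230.] n 78 ztop 0.0392 mean [ 0.4722 -0.3677  0.0383] rect [ 472.  -368.1] [32.1  3.3] 89.0
blue pix [182. 269.] n 1835 ztop 0.0340 mean [ 0.4317 -0.2107  0.033 ] rect [ 429.9 -209.7] [64.5 34.9] 15.2
red pix [325. 178.] n 3137 ztop 0.0256 mean [ 0.5178 -0.3704  0.0246] rect [ 507.6 -372.1] [122.8 189. ] 85.2
red pix [ 80. 321.] n 1159 ztop 0.0249 mean [ 0.3678 -0.0719  0.0231] rect [366.  -69.1] [21.  95.7] 1.5
orange pix [482. 223.] n 330 ztop 0.0407 mean [ 0.5179 -0.3644  0.0384] rect [ 520.2 -365.7] [34.2 63.6] 90.0
blue pix [66. 93.] n 2058 ztop 0.0921 mean [0.7998 0.6205 0.0901] rect [800.3 621. ] [100.6 120.2] 0.5
blue pix [598. 111.] n 223 ztop 0.1078 mean [ 0.7372 -0.5882  0.1109] rect [ 740.  -581.6] [209.2  99.3] 52.8
blue pix [230. 247.] n 385 ztop 0.0358 mean [0.4462 0.2207 0.0336] rect [446.4 220.9] [33.5 64.3] 72.3
blue pix [412. 259.] n 400 ztop 0.0356 mean [ 0.4313 -0.2052  0.0334] rect [ 431.3 -205.4] [64.  34.4] 15.5
blue pix [ 60. 355.] n 77 ztop 0.0499 mean [0.1921 0.5944 0.0492] rect [191.4 594.2] [62.5  4.6] 0.9
blue pix [ 32. 367.] n 62 ztop 0.1188 mean [0.1922 0.5942 0.1165] rect [191.9 594.2] [ 4.6 62.5] 88.9
blue pix [ 44. 389.] n 59 ztop 0.0984 mean [0.1356 0.5943 0.0984] rect [135.2 595.5] [ 7.  37.6] 88.6
```

View pics/w2.png

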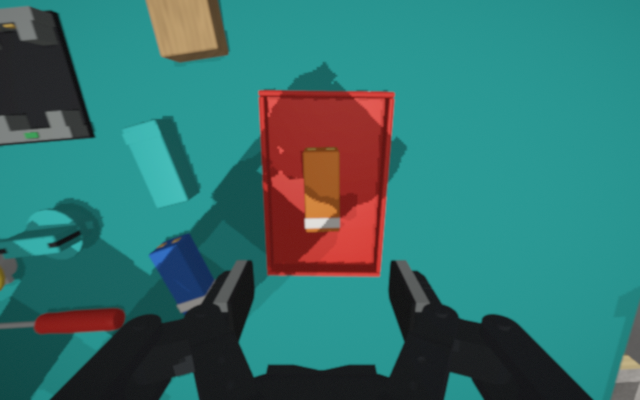

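Emit:
apply_moves(series=[[-24, -37.8, 0, 0, 0, 0, 1], [-24, -37.8, 0, 0, 0, 0, 1], [-24, -37.8, 0, 0, 0, 0, 1], [-24, -37.8, 0, 0, 0, 0, 1], [0, 0, 30, 0, 0, -10, 1], [0, 0, 40, 0, 0, -9.7, 1], [0, 0, 50, 0, 0, 0, 1], [0, 0, 40, 0, 0, 0, 1], [0, 0, 14, 0, 0, 0, 1], [0, 0, 0, 0, 0, 0, 0], [0, 0, 0, 0, 0, 0, 0], [0, 0, 0, 0, 0, 0, 0]])

```text
time_s: 7.9
position: [0.4236, -0.2109, 0.0053]
tool_rot: [[0.963, 0.27, 0.001], [0.27, -0.963, -0.001], [0.001, 0.001, -1.0]]
ft_force: [-6.3, 4.8, 20.6]
grip_width: 0.0329
gripper_force: 57.9
```

Run:
```python
from m import *
s=telemetry.observe(); print(s["position"],s["grip_width"],s["gripper_force"],s["ft_force"],s["time_s"])
```

```text
[ 0.42361245 -0.21089342  0.00528057] 0.03294811893202606 57.88136959075928 [-6.34740668  4.75181779 20.62592448] 7.9
```

Emit:
apply_moves(series=[[0, 0, -10, 0, 0, 0, 0], [0, 0, -45, 0, 0, 0, 0], [0, 0, -40, 0, 0, 8, 0], [0, 0, 0, 0, 0, 7.1, 0], [42, -20.8, 0, 0, 0, 0, 0], [42, -20.8, 0, 0, 0, 0, 0], [42, -20.8, 0, 0, 0, 0, 0], [42, -20.8, 0, 0, 0, 0, 0], [41, -20.8, 0, 0, 0, 0, 0], [0, 0, 0, 0, 0, 0, 0], [0, 0, 0, 0, 0, 0, 0]])

```text
time_s: 9.28
position: [0.6306, -0.1045, 0.0995]
tool_rot: [[1.0, 0.01, -0.001], [0.01, -1.0, 0.0], [-0.001, -0.0, -1.0]]
ft_force: [-0.7, -0.7, -1.0]
grip_width: 0.0334
gripper_force: 60.3
```

Run:
```python
from m import *
s=telemetry.observe(); print(s["position"],s["tool_rot"][1],s["grip_width"],s["gripper_force"],s["ft_force"],s["time_s"])
im=cam("wrist"); P=cloud(im);np.savez("w3.npz",P=P,F=im["frame"]); save(im,"pics/w3.png")
blobs(P,im["frame"],"blue",.03,.2)
im=cam("top"); P=cloud(im); blobs(P,im["frame"],"blue",.03,.2)
```

```text
[ 0.63062889 -0.10454578  0.09953795] [ 1.01095984e-02 -9.99948896e-01  2.41903374e-05] 0.03336242781885823 60.30970573425293 [-0.67033728 -0.72887704 -0.99953982] 9.275
blue pix [321. 273.] n 10554 ztop 0.1282 mean [ 0.6409 -0.1051  0.1274] rect [ 636.9 -105.3] [66.4 34.2] 0.4
blue pix [66. 93.] n 2055 ztop 0.0922 mean [0.8    0.6203 0.0902] rect [800.1 620.5] [120.9  99.7] 89.7
blue pix [600. 111.] n 3772 ztop 0.1510 mean [ 0.7804 -0.5975  0.1491] rect [ 780.5 -598.9] [129.6 146.2] 0.1
blue pix [233. 240.] n 154 ztop 0.0360 mean [0.4648 0.215  0.0335] rect [464.6 214.9] [32.9 27. ] 71.7
blue pix [ 60. 355.] n 70 ztop 0.0513 mean [0.1927 0.5945 0.0495] rect [191.6 595.1] [62.5  7.3] 2.7
blue pix [ 32. 367.] n 110 ztop 0.1503 mean [0.1916 0.5946 0.1495] rect [191.9 595.4] [ 6.3 63.5] 89.5
blue pix [ 44. 389.] n 56 ztop 0.0997 mean [0.137  0.5945 0.099 ] rect [135.3 594.7] [36.5  6.9] 0.4
```

View pics/w3.png

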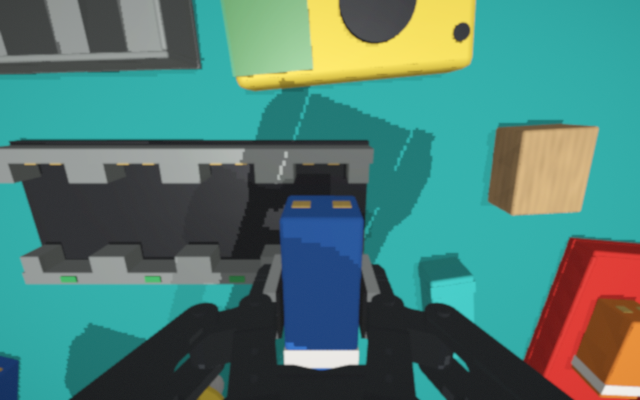

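```bash
cat > rim.py <<'E'
from m import *
import sys
d=np.load(sys.argv[1]); P,F=d["P"],d["F"]; H=cv2.cvtColor(F,cv2.COLOR_RGB2HSV)
g=(H[...,1]<70)&(P[...,2]>.0265)&(P[...,2]<.035)&(P[...,0]>.55)&(P[...,0]<.70)&(P[...,1]>-.18)&(P[...,1]<.17)
q=P[g]; f=q[q[:,0]>.64]; n=q[q[:,0]<.62]
print("far rim y range",np.percentile(f[:,1],[.3,1,99,99.7]).round(4))
# wall posts: inner part of far rim (x<.668) shows posts; histogram in y
for nm,a in(("far",f),("near",n)):
    ys=np.arange(-.145,.14,.003); 
    print(nm,[(round(y*1000),round(1000*np.percentile(t,3 if nm=='far' else 97))) for y in ys for t in [a[abs(a[:,1]-y)<.0015,0]] if len(t)>10])
    t=np.array([(y,np.percentile(t,97 if nm=='far' else 3)) for y in ys for t in [a[abs(a[:,1]-y)<.003,0]] if len(t)>15])
    if len(t)>4: print(" outer edge",np.polyfit(t[:,0],t[:,1],1).round(4))
E
python3 rim.py w3.npz; python3 rim.py w1.npz; python3 rim.py top0.npz
```

```text
far rim y range [-0.139  -0.1371  0.1175  0.1201]
far [(-139, 665), (-136, 661), (-133, 661), (-130, 661), (-127, 661), (-124, 661), (-121, 674), (-118, 674), (-115, 674), (-112, 674), (-109, 674), (-106, 674), (-103, 674), (-100, 674), (-97, 675), (-94, 674), (-91, 674), (-88, 674), (-85, 660), (-82, 660), (-79, 660), (-76, 660), (-73, 660), (-70, 660), (-67, 660), (-64, 660), (-61, 660), (-58, 661), (-55, 674), (-52, 674), (-49, 674), (-46, 674), (-43, 673), (-40, 673), (-37, 673), (-34, 673), (-31, 673), (-28, 673), (-25, 673), (-22, 673), (-19, 660), (-16, 660), (-13, 659), (-10, 659), (-7, 659), (-4, 659), (-1, 659), (2, 659), (5, 659), (8, 660), (11, 673), (14, 673), (17, 673), (20, 673), (23, 673), (26, 673), (29, 673), (32, 673), (35, 673), (38, 673), (41, 672), (44, 673), (47, 659), (50, 659), (53, 659), (56, 659), (59, 658), (62, 659), (65, 658), (68, 659), (71, 659), (74, 659), (77, 672), (80, 672), (83, 672), (86, 672), (89, 672), (92, 672), (95, 672), (98, 673), (101, 672), (104, 672), (107, 672), (110, 667), (113, 659), (116, 659), (119, 658), (122, 658)]
 outer edge [-
[... 2698 characters left out ...]
), (83, 585), (86, 586), (101, 586), (104, 585), (107, 585), (110, 594), (113, 599), (116, 599), (119, 599), (122, 599), (125, 599), (128, 585)]
 outer edge [-0.0092  0.5784]
far rim y range [-0.1365 -0.1344  0.1286  0.1309]
far [(-133, 662), (-124, 664), (-76, 662), (-64, 661), (-61, 662), (-16, 664), (-7, 660), (-4, 663), (5, 662), (8, 663), (53, 660), (56, 661), (65, 660), (77, 663), (122, 659), (125, 661), (128, 662)]
 outer edge [-0.0115  0.6834]
near [(-130, 602), (-127, 602), (-82, 601), (-73, 602), (-70, 600), (-61, 600), (-58, 601), (-16, 592), (-13, 602), (-4, 601), (5, 601), (8, 602), (53, 599), (62, 600), (65, 600), (74, 599), (119, 600), (122, 601)]
 outer edge [-0.009   0.5798]
```

Emit:
apply_moves(series=[[1.5, -0.7, 30, 0, 0, 0, 0], [0, 0, 30, 0, 0, 0, 0], [0, 0, 8, 0, 0, 0, 0], [0, 0, 6, 0, 0, 0, 0], [0, 0, 6, 0, 0, 0, 0], [0, 0, 4, 0, 0, 0, 0], [0, 0, 0, 0, 0, 0, 0]])

```text
time_s: 10.25
position: [0.6327, -0.1038, 0.0154]
tool_rot: [[1.0, 0.01, -0.0], [0.01, -1.0, 0.0], [-0.0, -0.0, -1.0]]
ft_force: [-0.8, 0.5, -2.2]
grip_width: 0.0332
gripper_force: 60.2
```

```bash
python3 - <<'E'
from m import *
s=telemetry.observe(); print(s["position"],s["grip_width"],s["gripper_force"],s["ft_force"],s["time_s"])
im=cam("wrist"); P=cloud(im);np.savez("w4.npz",P=P,F=im["frame"]);blobs(P,im["frame"],"blue",.02,.2)
E
python3 rim.py w4.npz|cut -c1-400
```

```text
[ 0.63269455 -0.10382085  0.01535071] 0.03322498010308176 60.24349093437195 [-0.76146728  0.47167197 -2.18165948] 10.25
blue pix [321. 275.] n 10546 ztop 0.0440 mean [ 0.6429 -0.1044  0.0432] rect [ 639.1 -104.1] [34.6 66.1] 90.0
far rim y range [-0.1393 -0.1376  0.0319  0.0342]
far [(-139, 665), (-136, 661), (-133, 660), (-130, 660), (-127, 643), (-124, 643), (-121, 675), (-118, 674), (-115, 672), (-112, 672), (-109, 674), (-106, 674), (-103, 674), (-100, 674), (-97, 672), (-94, 672), (-91, 674), (-88, 674), (-85, 643), (-82, 643), (-79, 660), (-76, 660), (-73, 660), (-70, 660), (-67, 660), (-64, 660), (-61, 660), (-58, 660), (-55, 674), (-52, 674), (-49, 674), (-46, 674
 outer edge [-0.0102  0.6828]
near [(-127, 601), (-124, 602), (-85, 601), (-82, 600), (-55, 584), (-52, 580), (-34, 588), (-31, 586), (-28, 583), (-16, 602), (-13, 602), (-10, 601), (-7, 601), (-4, 601), (-1, 601), (2, 601), (5, 601), (8, 600), (11, 587), (14, 587), (17, 587), (20, 587), (23, 587), (26, 587), (29, 587), (32, 587), (35, 587), (38, 587), (41, 587), (44, 596), (47, 600), (50, 600), (53, 601), (56, 600), (59, 600)
 outer edge [-0.0523  0.5814]
```

Emit:
apply_moves(series=[[0, 0, 0, 0, 0, 0, 0.8], [0, 0, 0, 0, 0, 0, 0.8], [0, 0, -45, 0, 0, 0, 0.8], [0, 0, -60, 0, 0, 0, 1], [-27, -46.5, -20, 0, 0, 0, 1], [-27, -46.5, -20, 0, 0, 0, 1], [-27, -46.5, -20, 0, 0, 0, 1], [-27, -46.5, 0, 0, 0, 0, 1], [-27, -46.5, 0, 0, 0, 0, 1], [-27, -46.5, 0, 0, 0, 0, 1], [-27, -46.5, 0, 0, 0, 10, 1], [0, 0, 0, 0, 0, 9.2, 1]])

```text
time_s: 11.8
position: [0.439, 0.2216, 0.1808]
tool_rot: [[0.948, -0.318, 0.0], [-0.318, -0.948, 0.001], [0.0, -0.001, -1.0]]
ft_force: [0.2, 0.3, -0.1]
grip_width: 0.0855
gripper_force: 0.0
```

Run:
```python
from m import *
s=telemetry.observe(); print(s["position"],s["tool_rot"],s["grip_width"],s["ft_force"],s["time_s"])
im=cam("wrist"); P=cloud(im);np.savez("w5.npz",P=P,F=im["frame"]);blobs(P,im["frame"],"blue",.02,.2);save(im,"pics/w5.png")
for n in("top","side"):
    im=cam(n); P=cloud(im); print(n);blobs(P,im["frame"],"blue",.02,.08)
```

```text
[0.43898671 0.22162398 0.18084661] [[ 9.48094308e-01 -3.17989017e-01  4.09988933e-04]
 [-3.17989211e-01 -9.48094168e-01  5.57287131e-04]
 [ 2.11496930e-04 -6.58732814e-04 -9.99999761e-01]] 0.08551884706650076 [ 0.22967512  0.32810011 -0.08513534] 11.8
blue pix [322. 184.] n 2191 ztop 0.0342 mean [0.4464 0.2176 0.0333] rect [445.2 218.1] [33.5 64. ] 72.4
blue pix [324. 230.] n 86 ztop 0.0342 mean [0.4017 0.2309 0.0334] rect [402.4 232.3] [32.7  3.4] 71.1
top
blue pix [66. 93.] n 170 ztop 0.0754 mean [0.7801 0.5868 0.0746] rect [772.3 597.1] [ 73.4 149.6] 39.9
blue pix [599. 111.] n 145 ztop 0.0736 mean [ 0.732  -0.5981  0.0739] rect [ 735.9 -594.5] [226.9 100.1] 57.1
blue pix [370. 168.] n 376 ztop 0.0441 mean [ 0.6405 -0.1009  0.0417] rect [ 641.3 -100.4] [63.5 33.5] 0.7
blue pix [369. 188.] n 37 ztop 0.0427 mean [ 0.5956 -0.1007  0.0408] rect [ 595.9 -101.2] [ 5.2 32.8] 0.3
blue pix [233. 242.] n 212 ztop 0.0361 mean [0.4598 0.2156 0.0337] rect [458.3 216.7] [32.4 39.4] 73.4
blue pix [ 60. 355.] n 77 ztop 0.0506 mean [0.1917 0.5943 0.0493] rect [191.9 594.3] [63.6  5.6] 0.9
blue pix [ 44. 389.] n 42 ztop 0.0781 mean [0.1309 0.5942 0.0767] rect [132.  594.4] [42.5  3.6] 0.9
side
blue pix [94. 76.] n 164 ztop 0.0713 mean [ 1.7969 -0.1012  0.0725] rect [1798.6 -107.7] [ 23.5 133.7] 1.6
blue pix [361.  25.] n 137 ztop 0.0736 mean [ 0.7398 -0.5984  0.0738] rect [ 734.1 -605.7] [248.3 109.8] 59.3
blue pix [299. 282.] n 410 ztop 0.0370 mean [0.4462 0.2206 0.0348] rect [446.2 219.8] [34.7 64.5] 72.2
blue pix [314. 298.] n 38 ztop 0.0364 mean [0.4032 0.2346 0.0345] rect [403.4 233.9] [31.4  4.8] 72.0
blue pix [ 37. 344.] n 259 ztop 0.0739 mean [0.7524 0.622  0.0737] rect [757.8 609.5] [ 46.9 130.1] 22.6
```

Emit:
apply_moves(series=[[-0.5, 0, 50, 0, 0, 0, 1], [0, 0, 50, 0, 0, 0, 1], [0, 0, 45, 0, 0, 0, 1], [0, 0, 18, 0, 0, 0, 1], [0, 0, 9, 0, 0, 0, 1], [0, 0, 0, 0, 0, 0, 0], [0, 0, 0, 0, 0, 0, 0], [0, 0, 0, 0, 0, 0, 0], [0, 0, 0, 0, 0, 0, 0]])

```text
time_s: 13.08
position: [0.441, 0.2194, 0.0093]
tool_rot: [[0.948, -0.317, 0.002], [-0.317, -0.948, 0.0], [0.002, -0.001, -1.0]]
ft_force: [-0.3, -0.2, 7.1]
grip_width: 0.033
gripper_force: 60.3
```

Emit:
apply_moves(series=[[0, 0, -10, 0, 0, 0, 0], [0, 0, -45, 0, 0, 0, 0], [0, 0, -40, 0, 0, -9.6, 0], [0, 0, 0, 0, 0, -9.5, 0], [38, 38.6, 0, 0, 0, 0, 0], [38, 38.6, 0, 0, 0, 0, 0], [38, 38.6, 0, 0, 0, 0, 0], [38, 38.6, 0, 0, 0, 0, 0], [38.5, 38.6, 0, 0, 0, 0, 0], [0, 0, 0, 0, 0, 0, 0], [0, 0, 0, 0, 0, 0, 0]])

```text
time_s: 14.45
position: [0.6324, 0.0286, 0.1034]
tool_rot: [[1.0, 0.011, -0.001], [0.011, -1.0, 0.0], [-0.001, -0.0, -1.0]]
ft_force: [0.1, 0.2, -1.2]
grip_width: 0.0331
gripper_force: 60.1
```

```bash
python3 - <<'E'
from m import *
s=telemetry.observe(); print(s["position"],s["tool_rot"][1],s["grip_width"],s["gripper_force"],s["ft_force"],s["time_s"])
im=cam("wrist"); P=cloud(im);np.savez("w6.npz",P=P,F=im["frame"]);blobs(P,im["frame"],"blue",.02,.2);save(im,"pics/w6.png")
E
python3 rim.py w6.npz
```

```text
[0.63239726 0.02859954 0.10343942] [ 1.06766686e-02 -9.99942949e-01  3.28299255e-04] 0.03308105369467834 60.06397604942322 [ 0.073309    0.24142975 -1.23076701] 14.45
blue pix [499. 214.] n 4317 ztop 0.0421 mean [ 0.6415 -0.1026  0.0411] rect [ 639.6 -103.9] [64.4 34.3] 0.6
blue pix [321. 273.] n 9829 ztop 0.1281 mean [0.6399 0.028  0.1273] rect [636.4  28.1] [65.8 34.2] 0.1
blue pix [491. 274.] n 147 ztop 0.0421 mean [ 0.5944 -0.1024  0.0413] rect [ 594.4 -103.6] [ 4.2 32.1] 2.4
blue pix [322. 368.] n 31 ztop 0.1775 mean [0.6423 0.0279 0.177 ] rect [642.1  28.1] [ 2.1 10.2] 4.4
far rim y range [-0.1389 -0.137   0.1263  0.1281]
far [(-139, 662), (-136, 661), (-133, 662), (-130, 662), (-127, 670), (-124, 671), (-121, 675), (-118, 675), (-115, 672), (-112, 672), (-109, 672), (-106, 674), (-103, 674), (-100, 674), (-97, 672), (-94, 671), (-91, 672), (-88, 674), (-85, 661), (-82, 660), (-79, 660), (-76, 660), (-73, 660), (-70, 661), (-67, 661), (-64, 661), (-61, 661), (-58, 660), (-55, 674), (-52, 674), (-49, 674), (-46, 674), (-43, 674), (-40, 674), (-37, 674), (-34, 674), (-31, 674), (
[... 681 characters left out ...]
), (-130, 602), (-127, 585), (-124, 585), (-121, 585), (-118, 585), (-115, 586), (-112, 585), (-100, 585), (-97, 585), (-94, 587), (-91, 588), (-88, 606), (-85, 602), (-82, 602), (-79, 602), (-76, 601), (-73, 602), (-70, 602), (-67, 602), (-64, 601), (-61, 602), (-58, 600), (-55, 587), (-52, 587), (-49, 587), (-46, 587), (-43, 587), (-40, 587), (-37, 587), (-34, 587), (-31, 587), (-28, 587), (-25, 587), (-19, 601), (-16, 601), (-13, 601), (65, 600), (68, 600), (71, 600), (80, 586), (83, 586), (86, 586), (89, 586), (92, 586), (95, 586), (98, 586), (101, 586), (104, 586), (107, 586), (110, 586), (113, 600), (116, 600), (119, 599), (122, 600), (125, 599), (128, 585)]
 outer edge [0.0073 0.5805]
```

Emit:
apply_moves(series=[[1.5, 0.3, 30, 0, 0, 0, 0], [0, 0, 30, 0, 0, 0, 0], [0, 0, 8, 0, 0, 0, 0], [0, 0, 6, 0, 0, 0, 0], [0, 0, 6, 0, 0, 0, 0], [0, 0, 5, 0, 0, 0, 0], [0, 0, 0, 0, 0, 0, 0]])

```text
time_s: 15.38
position: [0.6344, 0.028, 0.0182]
tool_rot: [[1.0, 0.011, -0.0], [0.011, -1.0, 0.0], [-0.0, -0.0, -1.0]]
ft_force: [-0.4, 0.2, -0.2]
grip_width: 0.0331
gripper_force: 60.0
```

Emit:
apply_moves(series=[[0, 0, 0, 0, 0, 0, 0.8], [0, 0, 0, 0, 0, 0, 0.8], [0, 0, -45, 0, 0, 0, 0.8], [0, 0, -60, 0, 0, 0, 1], [-47, 4, -50, 0, 0, 0, 1], [-47, 4, 0, 0, 0, 0, 1], [-47, 4, 0, 0, 0, 0, 1], [-48, 3.5, 0, 0, 0, 0, 1], [0, 0, 0, 0, 0, -10.5, 1], [0, 0, 0, 0, 0, -10.5, 1], [0, 0, 0, 0, 0, -10.5, 1], [0, 0, 0, 0, 0, -10.5, 1]])

```text
time_s: 16.88
position: [0.4499, 0.0109, 0.1691]
tool_rot: [[0.732, 0.681, 0.001], [0.681, -0.732, -0.0], [0.0, 0.001, -1.0]]
ft_force: [0.3, 0.4, -0.4]
grip_width: 0.0853
gripper_force: 0.0
```

Emit:
apply_moves(series=[[0, 0, 0, 0, 0, -10.5, 1], [0, 0, 0, 0, 0, -10.5, 1], [0, 0, 0, 0, 0, -10.5, 1], [0, 0, 0, 0, 0, -10.5, 1], [0, 0, 0, 0, 0, -10.5, 1], [0, 0, 0, 0, 0, -10.5, 1], [0, 0, 0, 0, 0, -10.5, 1], [0, 0, 0, 0, 0, -10.5, 1], [0, 0, 0, 0, 0, -10.5, 1], [0, 0, 0, 0, 0, -10.5, 1], [0, 0, 0, 0, 0, -10.5, 1], [0, 0, 0, 0, 0, -10.5, 1]])

```text
time_s: 18.38
position: [0.45, 0.0109, 0.1691]
tool_rot: [[-0.981, 0.192, 0.001], [0.192, 0.981, -0.0], [-0.001, -0.0, -1.0]]
ft_force: [0.4, -0.3, -0.2]
grip_width: 0.0853
gripper_force: 0.0
```

Emit:
apply_moves(series=[[0, 0, 0, 0, 0, -10, 1], [0, 0, 0, 0, 0, -9.5, 1]])

```text
time_s: 18.62
position: [0.45, 0.0109, 0.1691]
tool_rot: [[-0.989, -0.147, 0.001], [-0.147, 0.989, -0.0], [-0.001, -0.0, -1.0]]
ft_force: [-0.3, -0.4, 0.1]
grip_width: 0.0855
gripper_force: 0.0
```

Run:
```python
from m import *
s=telemetry.observe(); R0=np.array(s["tool_rot"]);print(s["position"],np.degrees(np.arctan2(R0[1,0],R0[0,0])),s["q"],s["time_s"])
im=cam("wrist"); P=cloud(im);np.savez("w7.npz",P=P,F=im["frame"]);save(im,"pics/w7.png")
for c in("yellow","blue","orange"):blobs(P,im["frame"],c,.02,.2)
for n in("top","side"):
    im=cam(n); P=cloud(im); print(n);np.savez(n+"7.npz",P=P,F=im["frame"])
    for c in("yellow","blue","orange"):blobs(P,im["frame"],c,.02,.07)
```

```text
[0.44996322 0.01092079 0.16911134] -171.57012645247315 [-1.37422610e+01  1.54585289e+01  9.54004573e+01 -2.28058351e-04
  6.90974059e+01 -1.12172047e+02] 18.625
yellow pix [322. 192.] n 1171 ztop 0.0609 mean [0.442  0.0099 0.0603] rect [443.  10.] [54.1 17.4] 8.8
yellow pix [151. 395.] n 158 ztop 0.0306 mean [ 0.7324 -0.1588  0.0283] rect [ 732.3 -157.2] [ 4.  34.4] 4.5
blue pix [318. 324.] n 198 ztop 0.0413 mean [0.5917 0.0274 0.0393] rect [592.   27.7] [ 4.4 33.7] 0.8
blue pix [313. 354.] n 860 ztop 0.0421 mean [0.6263 0.0279 0.0413] rect [626.8  27.9] [40.8 34. ] 0.6
top
yellow pix [384. 117.] n 1015 ztop 0.0370 mean [ 0.7694 -0.1369  0.0346] rect [ 768.8 -117.4] [ 78.8 147.7] 5.8
yellow pix [164. 214.] n 71 ztop 0.0326 mean [0.52   0.3791 0.0302] rect [519.8 378.8] [19.1 23.2] 0.1
blue pix [66. 93.] n 146 ztop 0.0661 mean [0.7776 0.5854 0.0651] rect [771.9 595.4] [ 72. 146.] 40.6
blue pix [599. 111.] n 138 ztop 0.0636 mean [ 0.7258 -0.6085  0.0633] rect [ 725.3 -609.6] [220.7  84.5] 65.1
blue pix [314. 167.] n 351 ztop 0.0446 mean [0.6398 0.0306 0.042 ] rect [639.9  30.5] [63.3 3
[... 893 characters left out ...]
 mean [ 1.7967 -0.1059  0.0634] rect [1796.6 -109.3] [ 23.2 157.2] 0.9
blue pix [360.  22.] n 97 ztop 0.0650 mean [ 0.7394 -0.6108  0.0647] rect [ 734.3 -608.1] [248.6 107.5] 59.9
blue pix [305. 153.] n 236 ztop 0.0451 mean [ 0.64   -0.1008  0.043 ] rect [ 640.6 -101. ] [63.6 37.6] 3.4
blue pix [321. 159.] n 19 ztop 0.0434 mean [ 0.5945 -0.1031  0.0421] rect [ 594.7 -102.6] [ 4.2 31.3] 3.9
blue pix [277. 186.] n 273 ztop 0.0453 mean [0.6394 0.0307 0.0433] rect [639.5  29.7] [63.5 36.7] 2.6
blue pix [293. 193.] n 20 ztop 0.0450 mean [0.5934 0.0302 0.0434] rect [593.1  30.4] [ 3.8 31.9] 2.1
blue pix [ 37. 344.] n 236 ztop 0.0653 mean [0.7533 0.6184 0.0645] rect [760.  606.8] [ 51.5 134.8] 26.0
```

View pics/w7.png

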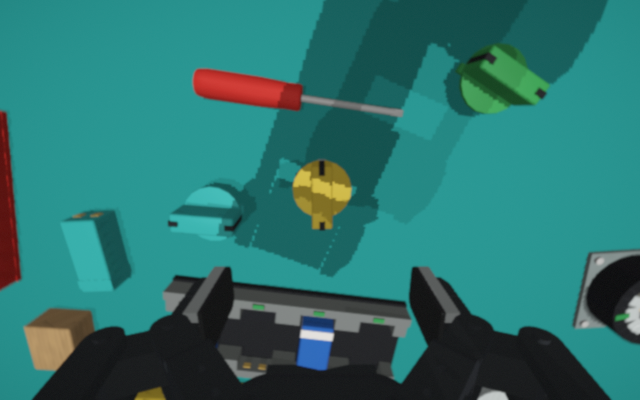

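Emit:
apply_moves(series=[[5.5, 0, 0, 0, 0, 0, 0.5], [0, 0, 0, 0, 0, 0, 0.5], [0, 0, 0, 0, 0, 0, 0.5], [0, 0, 50, 0, 0, 0, 0.5], [0, 0, 50, 0, 0, 0, 0.5], [0, 0, 20, 0, 0, 0, 0.5], [0, 0, 14, 0, 0, 0, 0.5], [0, 0, 0, 0, 0, 0, 0], [0, 0, 0, 0, 0, 0, 0], [0, 0, 0, 0, 0, 0, 0], [0, 0, 0, 0, 0, 0, 0]], grip_force=90)

```text
time_s: 20.15
position: [0.4446, 0.0101, 0.0351]
tool_rot: [[-0.99, -0.141, 0.001], [-0.141, 0.99, -0.0], [-0.001, -0.0, -1.0]]
ft_force: [0.3, 1.4, -1.6]
grip_width: 0.0166
gripper_force: 87.8
```

Run:
```python
from m import *
s=telemetry.observe(); R0=np.array(s["tool_rot"]);print(s["position"],np.degrees(np.arctan2(R0[1,0],R0[0,0])),s["q"],s["grip_width"],s["ft_force"],s["time_s"])
# socket: notch marks (white) on drum top, from top and side views before
for n in("top0","top7","side0","side7"):
    d=np.load(n+".npz"); P,F=d["P"],d["F"].astype(int)
    H=cv2.cvtColor(d["F"],cv2.COLOR_RGB2HSV)
    near=(abs(P[...,0]-.52)<.06)&(abs(P[...,1]-.378)<.06)
    for nm,m in(("white",near&(H[...,1]<50)&(H[...,2]>170)),("green",near&(H[...,0]>45)&(H[...,0]<75)&(H[...,1]>110))):
        k,L,S,C=cv2.connectedComponentsWithStats(m.astype(np.uint8))
        print(n,nm,[(S[i,4],C[i].round(0).tolist(),(np.nanmean(P[L==i],0)*1000).round(1).tolist()) for i in range(1,k) if S[i,4]>4])
    g=near&(P[...,2]>.036)&(P[...,2]<.044); q=P[g][:,:2]*1000
    print(n,"drum",np.round(cv2.minEnclosingCircle(q.astype(np.float32))[0],1), np.round(cv2.minEnclosingCircle(q.astype(np.float32))[1],1))
```

```text
[0.44458899 0.01014086 0.03513929] -171.89203475272421 [-1.40148531e+01  2.70657871e+01  1.06294589e+02  2.03008797e-03
  4.65994264e+01 -1.12124208e+02] 0.016555429224422248 [ 0.31119509  1.36832293 -1.61126848] 20.15
top0 white [(np.int32(9), [160.0, 197.0], [558.7, 388.0, 40.1]), (np.int32(100), [171.0, 209.0], [531.5, 359.8, 40.2]), (np.int32(24), [155.0, 206.0], [538.4, 398.3, 39.7]), (np.int32(95), [154.0, 219.0], [507.7, 398.9, 39.9]), (np.int32(24), [170.0, 222.0], [501.5, 361.0, 39.6]), (np.int32(8), [165.0, 230.0], [481.7, 370.8, 40.3]), (np.int32(6), [187.0, 228.0], [488.0, 329.0, 9.7]), (np.int32(6), [152.0, 235.0], [470.3, 411.5, 6.8])]
top0 green [(np.int32(15), [178.0, 208.0], [534.5, 343.9, 40.6]), (np.int32(16), [147.0, 219.0], [505.9, 413.5, 40.8])]
top0 drum [519.6 379.6] 46.9
top7 white [(np.int32(9), [160.0, 197.0], [558.5, 387.3, 42.3]), (np.int32(95), [171.0, 209.0], [531.1, 359.6, 39.8]), (np.int32(23), [155.0, 206.0], [538.2, 398.4, 39.6]), (np.int32(95), [154.0, 219.0], [507.7, 398.9, 39.8]), (np.int32(23), [170.0, 222.0], [501.6, 361.3, 39.4]), (np.int32(8)
[... 626 characters left out ...]
.6])]
side0 green [(np.int32(21), [232.0, 302.0], [534.3, 341.0, 41.3]), (np.int32(26), [222.0, 337.0], [505.3, 412.1, 41.3])]
side0 drum [519.6 378.4] 47.6
side7 white [(np.int32(196), [232.0, 311.0], [524.4, 357.0, 40.3]), (np.int32(23), [209.0, 313.0], [559.3, 385.3, 41.4]), (np.int32(101), [254.0, 318.0], [487.6, 333.5, 6.3]), (np.int32(253), [224.0, 328.0], [518.8, 391.0, 30.7]), (np.int32(19), [245.0, 326.0], [480.6, 368.4, 41.6]), (np.int32(119), [205.0, 338.0], [546.4, 423.4, 6.5]), (np.int32(121), [238.0, 349.0], [474.3, 405.0, 6.2])]
side7 green [(np.int32(21), [232.0, 302.0], [534.2, 341.1, 41.6]), (np.int32(26), [222.0, 337.0], [505.4, 412.1, 41.2])]
side7 drum [519.7 378.1] 47.3
```

Emit:
apply_moves(series=[[0, 0, -15, 0, 0, 0, 0], [0, 0, -50, 0, 0, 0, 0], [0, 0, -50, 0, 0, 0, 0], [0, 0, -20, 0, 0, -4.2, 0], [-31.4, 46.7, 0, 0, 0, 0, 0], [-31.4, 46.7, 0, 0, 0, 0, 0], [-31.4, 46.7, 0, 0, 0, 0, 0], [-31.4, 46.7, 0, 0, 0, 0, 0], [-31.4, 46.7, 0, 0, 0, 0, 0], [-31.4, 46.7, 0, 0, 0, 0, 0], [-31.4, 46.7, 0, 0, 0, 0, 0], [0, 0, 0, 0, 0, 0, 0]])

```text
time_s: 21.65
position: [0.5893, 0.3795, 0.1682]
tool_rot: [[-0.976, -0.217, -0.001], [-0.217, 0.976, 0.0], [0.001, 0.0, -1.0]]
ft_force: [0.1, -0.5, -2.4]
grip_width: 0.0167
gripper_force: 88.4
```

```bash
cat > sock.py <<'E'
from m import *
import sys
s=telemetry.observe(); R0=np.array(s["tool_rot"]);print(np.round(s["position"],4),np.degrees(np.arctan2(R0[1,0],R0[0,0])),s["q"][5],s["grip_width"],s["ft_force"],s["time_s"])
im=cam("wrist"); P=cloud(im); F=im["frame"]; np.savez(sys.argv[1]+".npz",P=P,F=F);save(im,f"pics/{sys.argv[1]}.png")
blobs(P,F,"yellow",.02,.25)
H=cv2.cvtColor(F,cv2.COLOR_RGB2HSV)
near=(abs(P[...,0]-.52)<.06)&(abs(P[...,1]-.377)<.06)
for nm,m in(("white",near&(H[...,1]<60)&(H[...,2]>150)&(P[...,2]>.03)),("green",near&(H[...,0]>45)&(H[...,0]<75)&(H[...,1]>100))):
    k,L,S,C=cv2.connectedComponentsWithStats(m.astype(np.uint8))
    print(nm,[(int(S[i,4]),C[i].round(0).tolist(),(np.nanmean(P[L==i],0)*1000).round(1).tolist()) for i in range(1,k) if S[i,4]>12])
g=near&(P[...,2]>.036)&(P[...,2]<.044); q=P[g][:,:2]*1000
print("drum",cv2.minEnclosingCircle(q.astype(np.float32)))
E
python3 sock.py w8
```

```text
[0.5893 0.3795 0.1682] -167.48841254229333 -79.39339273817971 0.016710969864570345 [ 0.10037596 -0.46386377 -2.39081612] 21.65
yellow pix [321. 270.] n 3750 ztop 0.1940 mean [0.5853 0.3781 0.1933] rect [587.7 378.5] [54.7 17.7] 11.9
white [(113, [338.0, 69.0], [479.2, 368.2, 40.1]), (939, [362.0, 110.0], [505.9, 396.2, 39.2]), (36, [324.0, 92.0], [498.4, 361.1, 39.5]), (191, [314.0, 146.0], [543.4, 362.3, 39.4]), (193, [353.0, 147.0], [536.6, 395.8, 39.2])]
green [(122, [381.0, 113.0], [503.9, 411.7, 40.2]), (127, [293.0, 128.0], [532.6, 341.4, 40.0])]
drum ((518.4187622070312, 377.2903137207031), 46.47888946533203)
```

View pics/w8.png

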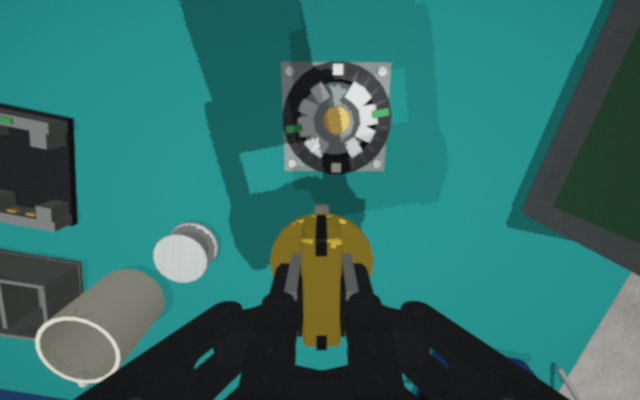

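Emit:
apply_moves(series=[[34.1, 6.2, 0, 0, 0, 0, 0], [34.1, 6.3, 0, 0, 0, 0, 0], [0, 0, 45, 0, 0, 0.2, 0], [0, 0, 33, 0, 0, 0, 0], [0, 0, 0, 0, 0, 0, 0], [0, 0, 0, 0, 0, 0, 0]])

```text
time_s: 22.45
position: [0.521, 0.3738, 0.0936]
tool_rot: [[-0.978, -0.209, 0.002], [-0.209, 0.978, 0.001], [-0.002, 0.0, -1.0]]
ft_force: [-0.0, 0.1, -2.0]
grip_width: 0.0166
gripper_force: 88.5
```

```bash
python3 sock.py w9
python3 - <<'E'
from m import *
for n in("side","top"):
    im=cam(n);P=cloud(im);print(n);blobs(P,im["frame"],"yellow",.1,.2);save(im,f"pics/{n}9.png")
    F=im["frame"]; a=F[170:260,120:220] if n=="top" else F[250:370,170:290]
    cv2.imwrite(f"c_{n}.png",cv2.resize(a,(400,400),interpolation=cv2.INTER_CUBIC)[:,:,::-1])
w=cv2.imread("pics/w9.png")
cv2.imwrite("pics/c9.png",np.hstack([cv2.imread("c_side.png"),cv2.resize(w[100:400,170:470],(400,400))]))
E
```

```text
[0.521  0.3738 0.0936] -167.93107543960346 -76.96702812647285 0.016636838711805352 [-9.32382620e-04  1.12384364e-01 -1.98720641e+00] 22.45
yellow pix [321. 270.] n 3815 ztop 0.1194 mean [0.5169 0.3724 0.1187] rect [519.5 372.8] [55.1 17.7] 11.5
white [(47, [323.0, 171.0], [480.4, 365.5, 39.8]), (212, [304.0, 192.0], [497.2, 356.3, 39.4])]
green [(192, [382.0, 218.0], [503.9, 411.9, 40.0]), (135, [270.0, 236.0], [532.9, 339.8, 40.0])]
drum ((518.3765869140625, 377.2257995605469), 46.452239990234375)
side
yellow pix [228. 310.] n 95 ztop 0.1220 mean [0.5055 0.3715 0.1206] rect [506.1 371.9] [25.8 17.9] 9.8
top
```

View pics/c9.png

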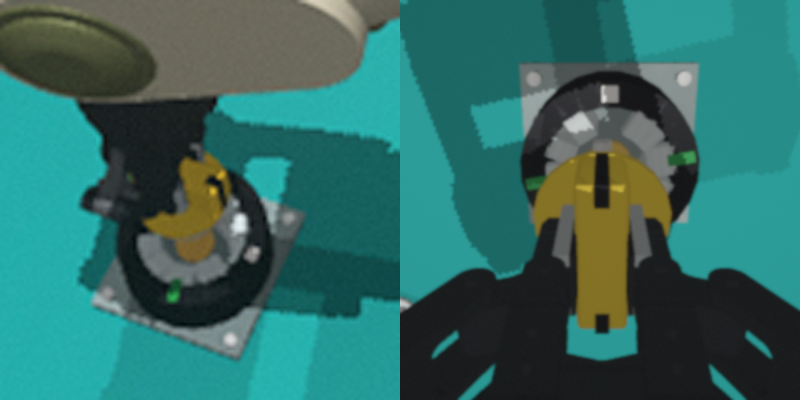

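Emit:
apply_moves(series=[[0.3, 3.3, 0, 0, 0, 0, 0], [0, 0, 8, 0, 0, 0, 0], [0, 0, 7, 0, 0, 0, 0], [0, 0, 0, 0, 0, 0, 0]])

```text
time_s: 23.1
position: [0.5188, 0.377, 0.0758]
tool_rot: [[-0.978, -0.21, -0.002], [-0.21, 0.978, -0.001], [0.002, -0.0, -1.0]]
ft_force: [0.5, 0.4, -1.6]
grip_width: 0.0163
gripper_force: 88.5
```

```bash
python3 sock.py w10
```

```text
[0.5188 0.377  0.0758] -167.8853337452826 -76.66349905965119 0.01627336431850125 [ 0.50227617  0.43095778 -1.56574578] 23.1
yellow pix [321. 270.] n 3842 ztop 0.1016 mean [0.5149 0.3757 0.1009] rect [517.3 376.1] [55.4 17.6] 11.4
white [(169, [321.0, 179.0], [479.7, 367.9, 40.0]), (205, [295.0, 202.0], [496.8, 355.5, 39.4])]
green [(230, [381.0, 231.0], [503.9, 411.7, 40.1]), (192, [262.0, 250.0], [532.9, 340.8, 40.1])]
drum ((518.5648193359375, 377.16571044921875), 46.545047760009766)
```

Emit:
apply_moves(series=[[-1.3, -0.2, 0, 0, 0, 0, 0], [0, 0, 2, 0, 0, 0, 0], [0, 0, 2, 0, 0, 0, 0], [0, 0, 0, 0, 0, 0, 0]])

```text
time_s: 23.65
position: [0.5204, 0.3773, 0.0726]
tool_rot: [[-0.978, -0.21, -0.0], [-0.21, 0.978, -0.0], [0.0, -0.0, -1.0]]
ft_force: [0.0, 0.9, -1.4]
grip_width: 0.0168
gripper_force: 88.5
```

Emit:
apply_moves(series=[[0, -0.3, 2, 0, 0, 0, 0], [0, 0, 2, 0, 0, 0, 0], [0, 0, 0, 0, 0, 0, 0], [0, 0, 0, 0, 0, 0, 0]])

```text
time_s: 24.15
position: [0.5206, 0.377, 0.0688]
tool_rot: [[-0.978, -0.21, -0.0], [-0.21, 0.978, 0.0], [0.0, 0.0, -1.0]]
ft_force: [-0.1, 1.2, -0.9]
grip_width: 0.0165
gripper_force: 88.5
```

Emit:
apply_moves(series=[[0, 0, 3, 0, 0, 0, 0], [0, 0, 3, 0, 0, 0, 0], [0, 0, 0, 0, 0, 0, 0], [0, 0, 0, 0, 0, 0, 0]])

```text
time_s: 24.65
position: [0.5207, 0.3771, 0.0631]
tool_rot: [[-0.978, -0.21, 0.0], [-0.21, 0.978, 0.0], [-0.0, 0.0, -1.0]]
ft_force: [-0.8, 0.2, 2.5]
grip_width: 0.0164
gripper_force: 89.2
```

Emit:
apply_moves(series=[[0, 0, 3, 0, 0, 0, 0], [0, 0, 3, 0, 0, 0, 0], [0, 0, 3, 0, 0, 0, 0], [0, 0, 2, 0, 0, 0, 0], [0, 0, 0, 0, 0, 0, 0], [0, 0, 0, 0, 0, 0, 0]])

```text
time_s: 25.4
position: [0.5207, 0.3771, 0.0521]
tool_rot: [[-0.978, -0.21, 0.0], [-0.21, 0.978, 0.0], [-0.001, 0.0, -1.0]]
ft_force: [-2.6, 0.3, 6.7]
grip_width: 0.0164
gripper_force: 89.9
```

Run:
```python
from m import *
s=telemetry.observe(); print(s["position"],s["wrist_torque"],s["q"][5])
im=cam("wrist"); P=cloud(im); blobs(P,im["frame"],"yellow",.02,.25)
```

```text
[0.52071943 0.37713391 0.05209915] [ 0.00799142  0.42576234 -0.00976159] -76.73198625981944
yellow pix [321. 270.] n 3876 ztop 0.0779 mean [0.5166 0.3758 0.0773] rect [519.  376.3] [55.1 17.8] 11.9
```

Emit:
apply_moves(series=[[0, 0, 0, 0, 0, 7, 0], [0, 0, 0, 0, 0, 7, 0], [0, 0, 0, 0, 0, 7, 0], [0, 0, 0, 0, 0, 7, 0], [0, 0, 0, 0, 0, 7, 0], [0, 0, 0, 0, 0, 7, 0], [0, 0, 0, 0, 0, 7, 0], [0, 0, 0, 0, 0, 7, 0], [0, 0, 0, 0, 0, 7, 0], [0, 0, 0, 0, 0, 7, 0], [0, 0, 0, 0, 0, 7, 0], [0, 0, 0, 0, 0, 0, 0]])

```text
time_s: 26.95
position: [0.5203, 0.3771, 0.0521]
tool_rot: [[-0.423, 0.906, -0.0], [0.906, 0.423, 0.0], [0.0, -0.0, -1.0]]
ft_force: [-2.9, -1.0, 6.9]
grip_width: 0.0165
gripper_force: 89.8
```

Run:
```python
from m import *
s=telemetry.observe(); R0=np.array(s["tool_rot"]);print(s["position"],np.degrees(np.arctan2(R0[1,0],R0[0,0])),s["wrist_torque"],s["q"][5],s["grip_width"],s["ft_force"])
im=cam("wrist"); P=cloud(im); blobs(P,im["frame"],"yellow",.02,.25)
```

```text
[0.52033926 0.37714496 0.05214232] 115.03507719380188 [-0.03591817  0.70654647 -0.12351402] 0.35002487877096405 0.016535098122398378 [-2.88527811 -0.98470894  6.90062444]
yellow pix [321. 270.] n 3864 ztop 0.0780 mean [0.5186 0.3802 0.0773] rect [519.6 378.2] [17.8 55. ] 25.0
```

Emit:
apply_moves(series=[[0, 0, 0, 0, 0, 2, 0], [0, 0, 0, 0, 0, 2, 0], [0, 0, 0, 0, 0, 0, 0]])

```text
time_s: 27.38
position: [0.5203, 0.3772, 0.0521]
tool_rot: [[-0.36, 0.933, -0.0], [0.933, 0.36, 0.0], [0.0, -0.0, -1.0]]
ft_force: [-3.9, 0.0, 7.0]
grip_width: 0.0165
gripper_force: 89.8
```

Run:
```python
from m import *
s=telemetry.observe(); R0=np.array(s["tool_rot"]);print(np.degrees(np.arctan2(R0[1,0],R0[0,0])),s["wrist_torque"],s["q"][5],s["ft_force"])
```

```text
111.09672041106555 [0.00377071 0.70479182 0.03146856] 4.290074169496204 [-3.85243273  0.02952835  6.98028434]
```

Emit:
apply_moves(series=[[0, 0, 0, 0, 0, 1.5, 0], [0, 0, 0, 0, 0, 1.5, 0], [0, 0, 0, 0, 0, 0, 0]])

```text
time_s: 27.75
position: [0.5201, 0.3771, 0.0521]
tool_rot: [[-0.311, 0.95, -0.001], [0.95, 0.311, -0.0], [0.0, -0.001, -1.0]]
ft_force: [-5.2, -0.3, 8.3]
grip_width: 0.0163
gripper_force: 89.9
```

Run:
```python
from m import *
s=telemetry.observe(); R0=np.array(s["tool_rot"]);print(np.degrees(np.arctan2(R0[1,0],R0[0,0])),s["wrist_torque"],s["q"][5],s["ft_force"])
im=cam("wrist"); P=cloud(im); blobs(P,im["frame"],"yellow",.02,.25)
```

```text
108.11944611231247 [-0.01145018  0.90026478  0.1680159 ] 7.270502220640771 [-5.20719897 -0.33180759  8.30356576]
yellow pix [321. 270.] n 3867 ztop 0.0779 mean [0.5189 0.3802 0.0773] rect [519.7 378.2] [18.  54.9] 18.5
```

Emit:
apply_moves(series=[[0, 0, 0, 0, 0, -2, 0], [0, 0, -2, 0, 0, 0, 0], [0, 0, -2, 0, 0, 0, 0], [0, 0, -2, 0, 0, 0, 0], [0, 0, 0, 0, 0, 0, 0]])

```text
time_s: 28.42
position: [0.5203, 0.3771, 0.0578]
tool_rot: [[-0.344, 0.939, -0.001], [0.939, 0.344, 0.0], [0.0, -0.001, -1.0]]
ft_force: [-3.8, 0.5, 5.0]
grip_width: 0.0164
gripper_force: 89.5
```

Run:
```python
from m import *
s=telemetry.observe(); R0=np.array(s["tool_rot"]);print(np.degrees(np.arctan2(R0[1,0],R0[0,0])),s["wrist_torque"],s["q"][5],s["ft_force"])
im=cam("wrist"); P=cloud(im); blobs(P,im["frame"],"yellow",.02,.25)
```

```text
110.11592810984641 [0.10557928 0.83296927 0.02097886] 5.2673564958268635 [-3.82902102  0.47356676  5.0009098 ]
yellow pix [321. 270.] n 3860 ztop 0.0837 mean [0.5189 0.3802 0.083 ] rect [519.7 378.1] [17.7 54.9] 20.0
```

Emit:
apply_moves(series=[[0, 0, -1, 0, 0, 0, 0], [0, 0, 0, 0, 0, 0, 0.4], [0, 0, 0, 0, 0, 0, 0.5], [0, 0, 0, 0, 0, 0, 0.5], [0, 0, -15, 0, 0, 0, 0.5], [0, 0, -40, 0, 0, 0, 0.5], [0, 0, -50, 0, 0, 0, 0.5], [0, 0, 0, 0, 0, 0, 0.5]])

```text
time_s: 29.48
position: [0.5222, 0.3778, 0.1692]
tool_rot: [[-0.344, 0.939, 0.009], [0.939, 0.344, 0.004], [0.001, 0.01, -1.0]]
ft_force: [0.1, -0.6, -0.6]
grip_width: 0.0428
gripper_force: 0.0
```

```bash
python3 sock.py w11
python3 - <<'E'
from m import *
for n in("side","top"):
    im=cam(n);P=cloud(im);print(n)
    for c in("yellow","blue","orange"):blobs(P,im["frame"],c,.02,.09)
E
```

```text
[0.5222 0.3778 0.1692] 110.11770784572073 5.2695066832631685 0.042802964852838354 [ 0.0727908  -0.56591677 -0.60268643] 29.475
yellow pix [318. 206.] n 1396 ztop 0.0859 mean [0.5196 0.3792 0.0852] rect [520. 378.] [17.7 54.4] 20.4
white [(38, [309.0, 166.0], [502.2, 402.9, 39.3]), (14, [298.0, 168.0], [494.0, 397.8, 39.4]), (39, [359.0, 204.0], [558.1, 384.8, 40.1])]
green [(110, [314.0, 157.0], [503.7, 411.9, 40.2])]
drum ((518.8172607421875, 376.67083740234375), 46.55918502807617)
side
yellow pix [273. 133.] n 581 ztop 0.0385 mean [ 0.7653 -0.1309  0.0363] rect [ 767.5 -116.7] [ 78.6 153.6] 4.7
yellow pix [226. 315.] n 218 ztop 0.0878 mean [0.5201 0.3787 0.0866] rect [520.6 378.3] [18.8 57. ] 18.7
blue pix [94. 76.] n 170 ztop 0.0782 mean [ 1.7967 -0.0956  0.08  ] rect [1795.   -97.9] [ 22.7 112.8] 2.0
blue pix [361.  25.] n 142 ztop 0.0826 mean [ 0.7385 -0.6005  0.0836] rect [ 734.1 -604.1] [249.4 105.3] 59.2
blue pix [305. 151.] n 217 ztop 0.0451 mean [ 0.642  -0.1019  0.043 ] rect [ 641.9 -101.6] [63.8 39.2] 1.8
blue pix [ 37. 344.] n 1022 ztop 0.0896 mean [0.7891 0.6188 0.0885]
[... 712 characters left out ...]
top 0.0440 mean [0.6397 0.0305 0.0417] rect [640.   30.6] [63.3 30.8] 1.6
blue pix [370. 168.] n 358 ztop 0.0442 mean [ 0.6405 -0.1005  0.0419] rect [ 640.9 -100.4] [63.3 33.4] 0.5
blue pix [314. 187.] n 33 ztop 0.0434 mean [0.5949 0.0286 0.0412] rect [594.5  29.2] [ 5.4 30.5] 1.6
blue pix [369. 188.] n 38 ztop 0.0425 mean [ 0.5956 -0.1004  0.0407] rect [ 596.  -101.3] [ 5.1 32.9] 0.6
blue pix [ 56. 359.] n 52 ztop 0.0520 mean [0.192  0.5943 0.05  ] rect [191.2 594. ] [ 4.3 62. ] 89.8
blue pix [ 44. 389.] n 51 ztop 0.0861 mean [0.1338 0.5942 0.0848] rect [133.2 594.3] [40.7  4.7] 1.1
orange pix [482. 223.] n 381 ztop 0.0404 mean [ 0.5198 -0.3657  0.0383] rect [ 520.2 -365.8] [34.4 64. ] 89.1
```

View pics/w11.png

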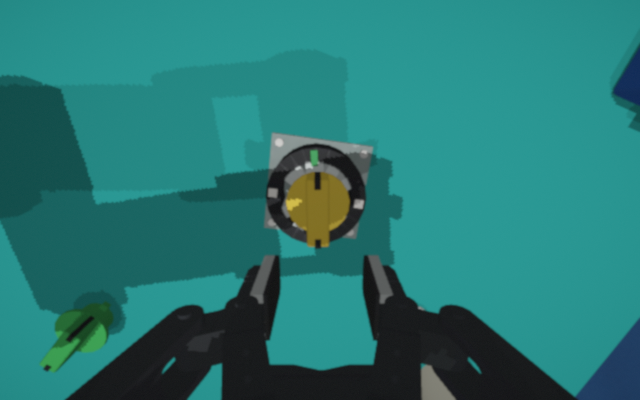

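Emit:
apply_moves(series=[[0, 0, 0, 0, 0, 0, 0.5], [0, 0, 0, 0, 0, 0, 0.5], [0, 0, 0, 0, 0, 0, 0.5]])

```text
time_s: 30.0
position: [0.5206, 0.377, 0.1634]
tool_rot: [[-0.344, 0.939, -0.001], [0.939, 0.344, -0.0], [-0.0, -0.001, -1.0]]
ft_force: [-0.1, -0.6, 0.5]
grip_width: 0.0428
gripper_force: 0.0
```

```bash
python3 -c "
from rig import env
print(env.close_job())"
```

```text
the job is handed in; nothing more can be done
None
```

I handed the job in at 30 s; the hand-in gave no verdict, but by my last camera measurements the one orange pack lies flat in the red tray, both blue packs are fully down in cradle bays, and the yellow plug is locked (grip centre 31 mm above the socket top, turned about 82° from the notches).

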